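# Pick an order from the lidded stock box

### The job

Swing the stock box's lid open until it stands open by itself, then take out the roll of packing tape and the staple carton and set them down, not dropped, in the order tray: the roll lying flat in the wide compartment, the carton upright in the narrow one. Leave the ink bottle standing in the box, the lid standing open, and the stapler, mug and notebooks where they are.

Things in the scene. Friction and masses are not known exactly. Their poses are not given: they have to be found in the camera images.
- stock_box: grey metal stock box fixed to the bench, left or right (tray on the other side): 170 (x) x 340 (y) x 70 mm high, walls and floor 5 mm. Origin: centre of underside; x towards its hinge side (away from the robot), z up. Inside, in a row along y about 105 mm apart (one in the middle), stand roll, carton and bottle in any order, all below the lid
- lid (a joint): angle of the flat grey lid (174 x 344 x 6 mm, about 0.3 kg), hinged along the box's +x upper edge: 0 shut, grows as the front edge swings up and over away from the robot, stop at 1.95 rad. Nearly free hinge: below about 1.45 rad the lid falls shut, beyond it falls open to the stop and stays
- lid_hinge (a point): point on the lid's hinge line, half-way along it, 70.5 mm above the bench; axes turn with the lid: x from the front edge to the hinge, y along the hinge line, z out of the lid's top face
- lid_handle (a point): centre of the black handle on the lid's top face near its front edge: a round bar 18 mm thick, 36 mm long along y, on a central stem 10 x 12 mm. From lid_hinge in the lid's axes: x -140, y 0, z +34 mm (28 mm above the lid's top face). Pinched end to end it can turn between the fingers as the lid swings. Axes as lid_hinge
- roll_center (a point): centre of the brown packing-tape roll: a ring 56 mm across and 48 mm high with a 26 mm hole, lying flat with its axis (z) upright; about 90 g
- carton_center (a point): centre of the plain paper-and-cardboard staple carton: 60 (x) x 36 (y) x 56 mm (z, upright); about 160 g
- bottle_center (a point): centre of the small grey ink bottle with black cap, 38 mm across and 58 mm high, upright (z up); stays in the box
- tray: white order tray fixed to the bench, any yaw: 120 (x) x 170 (y) x 20 mm high, floor and walls 4 mm. Origin: centre of underside, z up. A 4 mm divider along x at y = +21 mm, as high as the walls, makes a narrow compartment (+y side, inside 112 x 58 mm, centre y = +52 mm) and a wide one (-y side, inside 112 x 100 mm, centre y = -31 mm)
- stapler: bystander: grey and black desk stapler, 130 x 34 x 51 mm; origin at the centre of its underside
- mug: bystander: white mug, 76 mm across, 90 mm high; origin at the centre of its underside
- notebooks: bystander: two stacked notebooks, 105 x 150 x 44 mm; origin at the centre of the underside
Not all that is in view belongs to the job. Of the things like the tray, leave any that is purple; of the rest the larger one is meant.

How it is judged:
On the way, in this order (a step that is already met when the one before it is completed fails the run):
1. the lid stands open by itself (beyond 1.7 rad, no finger on it), the contents still in the box (value of joint lid above 1.7 rad and contact force between the fingers and lid below 0.1 N and distance between each of roll_center, carton_center and stock_box below 0.19 m), for 0.3 s.
2. the roll lies in the wide compartment and the carton stands in the narrow one, released (x of roll_center in the frame of tray between -0.032 and 0.032 m and y of roll_center in the frame of tray between -0.058 and -0.004 m and z of roll_center in the frame of tray between 0.022 and 0.034 m and angle between the z axis of roll_center and the z axis of tray, either way round below 0.12 rad and x of carton_center in the frame of tray between -0.03 and 0.03 m and y of carton_center in the frame of tray between 0.037 and 0.067 m and z of carton_center in the frame of tray between 0.026 and 0.038 m and angle between carton_center's own z axis and vertical below 0.12 rad and contact force between the fingers and roll below 0.1 N and contact force between the fingers and carton below 0.1 N), for 0.2 s.
At the end, for the whole second after the job is handed in: Lid open beyond 1.7 rad; roll flat on the floor of the wide compartment and carton upright on the floor of the narrow one (both within 7 degrees); ink bottle standing in the box (within 11 degrees); all at rest; stapler, mug and notebooks within 40 mm of their starts (value of joint lid above 1.7 rad and x of roll_center in the frame of tray between -0.032 and 0.032 m and y of roll_center in the frame of tray between -0.058 and -0.004 m and z of roll_center in the frame of tray between 0.022 and 0.034 m and angle between the z axis of roll_center and the z axis of tray, either way round below 0.12 rad and x of carton_center in the frame of tray between -0.03 and 0.03 m and y of carton_center in the frame of tray between 0.037 and 0.067 m and z of carton_center in the frame of tray between 0.026 and 0.038 m and angle between carton_center's own z axis and vertical below 0.12 rad and x of bottle_center in the frame of stock_box between -0.08 and 0.08 m and y of bottle_center in the frame of stock_box between -0.165 and 0.165 m and angle between bottle_center's own z axis and vertical below 0.2 rad and linear speed of each of roll, carton, bottle below 0.03 m/s); the robot touches nothing.
It fails at once if the tape roll falls or is thrown: it moves faster than 0.75 m/s with no finger on it (a fall of about 30 mm) (linear speed of roll above 0.75 m/s and contact force between the fingers and roll below 0.1 N).
It fails at once if the carton falls or is thrown: it moves faster than 0.75 m/s with no finger on it (a fall of about 30 mm) (linear speed of carton above 0.75 m/s and contact force between the fingers and carton below 0.1 N).
It fails at once if the ink bottle is knocked over (tilted beyond 40 degrees) or lifted by more than 40 mm (angle between bottle_center's own z axis and vertical above 0.7 rad or z of bottle_center in the frame of stock_box above 0.074 m).
It fails at once if the stapler, mug or notebooks moved by more than 40 mm (distance of any of stapler, mug, notebooks from where it was at the start of the episode above 0.04 m).
It also fails if it takes over 72 s, if anything falls off the work surface, if the arm or the gripper's body presses on something with over 40 N, if the wrist force passes 120 N, or if a joint passes its speed limit or range.

### The arm

A 7-joint arm with a two-finger parallel gripper is mounted at the origin on the work surface. World frame = base frame: x ahead of the robot, y to its left, z up, the work surface at z = 0. Lengths are in m, angles in rad, forces in N, time in s.
With the tool pointing down it reaches from about 0.425 to 0.975 m from the base axis. Payload 16.7 kg.
Tool frame: the origin (TCP) lies on the centre line of the jaws, within the pads' length; the fingertips stand 11 mm ahead of it and the grasp point (between the pads) lies 8 mm behind it (arm.nose_length is the distance from the TCP to the fingertips, in m); y points along the fingers, x is the direction in which the jaws open and shut, and the axes are right-handed (so a half turn about y gives the same grasp; the last joint's range is limited). The gripper opens to 85 mm and grips with 20 to 120 N. Pads are 22 mm wide; open, the fingers measure 114 mm over their backs; the gripper's body (76 mm by 85 mm) begins 54 mm behind the grasp point. The pads swing forward as they close: fully open they stand 13 mm farther back than shut.
Start: joints at [-1.478, 0.426, 0.074, 1.606, -0.034, 1.111, -0.067], TCP at [0.162, 0.655, 0.203] pointing down, gripper open.
Joint ranges: [-2.85, 2.85], [-0.5, 2.14], [-1.23, 1.37], [0.21, 2.46], [-1.02, 4.16], [0.16, 2.05], [-2.73, 2.73]. Speed limits (rad/s): [1.89, 1.89, 2.39, 2.39, 3.01, 3.01, 3.01].

### API

Orientations are given as a rotation vector (axis times angle).
In Python, from station import arm gives the robot as it stands.
- The arm moves only by the tool send_rows, never from a script. Its argument "plan" is a list of rows, each a list of 5 numbers: the finger opening in mm, from 0 to 85.4, then the shift along the tool's x, y, z in mm, then the turn about the tool's y in rad. In form: [[hand, tx, ty, tz, spin], ...]. A call has 1 to 20 rows; each row is the pose to reach, as a shift and turn from the pose commanded when the call began, along the tool's axes at that moment; what a row does not reach only later rows make up. A row lasts 1/8 s, in which the tool goes at most 62.5 mm and 10.7 degrees, less where a joint would pass 70% of its speed; a pose out of reach is approached as far as the arm can. A call with a gripper value outside its range is refused whole. The fingers move at their own pace and stop on an object; the grip force is fixed at half the most. Time passes only in rows, so rows that repeat a pose let the fingers close. It gives the time, the measured TCP pose, the force and the opening at its end, in the units of the state.
- arm.observe(): the state, without advancing time (a new reading comes with each control period).
- arm.camera(name): name is "scene" or "top"; returns a dict with "frame" (420x560x3 uint8, blue, green, red), "range_z" (420x560 float32, m along the optical axis (not along the pixel's ray), 0 where there is no reading), "fx", "fy", "cx", "cy" (pixels), "world_from_camera" (4x4, takes a point from camera to world coordinates). Camera axes: x right, y up, looking along -z (the intrinsics and any distortion apply to the point x, -y, -z); pixel columns grow to the right and rows downward; lengths in m; the calibration is good to about 2 mm. A picture is of the moment at which its call begins.
- arm.job_done(): hands the job in, once; it reports no verdict.
The state is a dict: "clock": time; "joints": joint angles; "qd": joint speeds; "joint_torque": joint torques, N m; "ee_pos": TCP position; "ee_rot": TCP orientation; "wrist_force": force on the tool from outside, world axes, zero at the start; "moment": the same for the moment, N m; "grip_width": opening from 0.0 (shut) to 1.0 (fully open).
Only numpy, scipy, OpenCV 4.12 (cv2) and the standard library are available. Lean on these libraries where they do the work, as an engineer would, in place of code of your own. Each camera call takes 0.05 s, during which the arm holds its last target.

## Working session

There is one attempt and no reset: what is moved stays moved. The work goes in short steps, Python scripts to look and compute and a tool call to move; the robot and the scene stay as the last step left them, time stands still between calls to the robot, and variables do not carry over. Pictures are saved under pics/ and viewed, and the job is handed in when it is done.

Besides the shell and the picture viewer there is one more tool, called as a command line: name --pt "numbers of a row" for each row, then --argument value for the rest. send_rows: Moves the arm, as the interface text tells. Its arguments: {"type":"object","properties":{"plan":{"type":"array"}},"required":["plan"]}

```bash
ls; mkdir -p pics; python3 - <<'E'
from station import arm
import cv2,numpy as np
print(arm.observe()); print(arm.nose_length)
for n in("scene","top"):
    c=arm.camera(n); cv2.imwrite(f"pics/{n}0.png",c["frame"]); np.savez(f"{n}0.npz",**c)
    print(n,c["fx"],c["cx"],c["cy"],c["world_from_camera"].round(3).tolist(),c.keys())
E
```

```text
pics
{'clock': 0.0, 'joints': array([-1.47752863,  0.42672796,  0.07382965,  1.60663369, -0.0340815 ,
        1.11081445, -0.06711378]), 'qd': array([-0.00038701,  0.00209775, -0.00052644, -0.00016481, -0.0015603 ,
       -0.00109244, -0.00032746]), 'joint_torque': array([ 2.28699639e-03, -9.49850678e+01,  3.76197830e+00, -4.63512683e+01,
        1.93588121e-02,  1.03179456e-02,  1.13584917e-05]), 'ee_pos': array([0.16217685, 0.65474862, 0.20210092]), 'ee_rot': array([-1.31523571, -1.02782805,  1.02945533]), 'wrist_force': array([ 0.24879342,  0.14859824, -0.86315443]), 'moment': array([0.00458377, 0.00436952, 0.02408995]), 'grip_width': 1.001369999920244}
0.011
scene 420.53222086258074 274.332432037609 209.32312861428483 [[0.577, -0.508, 0.639, 1.365], [0.817, 0.347, -0.461, -0.569], [0.013, 0.788, 0.615, 0.808], [0.0, 0.0, 0.0, 1.0]] dict_keys(['frame', 'range_z', 'fx', 'fy', 'cx', 'cy', 'world_from_camera'])
top 507.0549415330319 277.70063053976617 214.17837564707784 [[-0.004, 0.985, -0.171, 0.324], [-1.0, -0.006, -0.015, -0.043], [-0.016, 0.171, 0.985, 1.699], [0.0, 0.0, 0.0, 1.0]] dict_keys(['frame', 'range_z', 'fx', 'fy', 'cx', 'cy', 'world_from_camera'])
```

View pics/scene0.png

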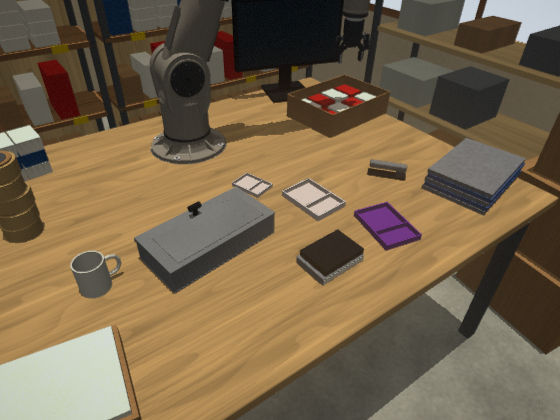

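View pics/top0.png

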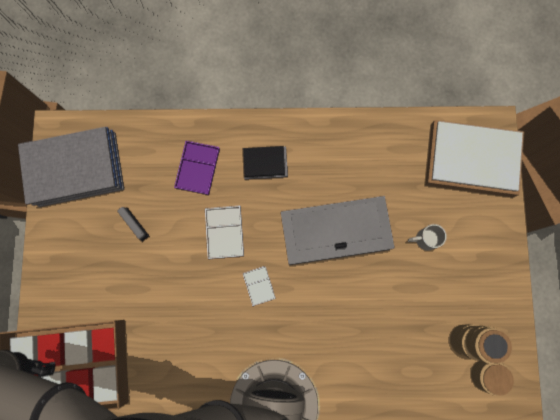

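The top view shows the box at about (338,231) with its handle at (341,245). The larger white tray is at (225,232), with its divider at row ~228 and the narrow compartment on the far side. The purple tray is at (197,168), and the small white tray at (259,286) is a decoy. Next I'll measure the box and tray.

```bash
cat > h.py <<'E'
import numpy as np,cv2
from scipy.spatial.transform import Rotation as R
def ray(c,uv,z):
    uv=np.atleast_2d(uv).astype(float);T=c["world_from_camera"]
    d=np.c_[(uv[:,0]-c["cx"])/c["fx"],-(uv[:,1]-c["cy"])/c["fy"],-np.ones(len(uv))]@T[:3,:3].T
    o=T[:3,3]; s=(z-o[2])/d[:,2]
    return o+d*s[:,None]
def cloud(c):
    h,w=c["range_z"].shape;v,u=np.mgrid[:h,:w];Z=c["range_z"];T=c["world_from_camera"]
    p=np.stack([(u-c["cx"])/c["fx"]*Z,-(v-c["cy"])/c["fy"]*Z,-Z],-1)
    P=p@T[:3,:3].T+T[:3,3]; P[Z==0]=np.nan; return P
def rect(p):
    (c,s,a)=cv2.minAreaRect((np.asarray(p)[:,:2]*1000).astype(np.float32)); return np.round(c,1),np.round(s,1),round(a,2)
E
python3 - <<'E'
from h import *
t=dict(np.load("top0.npz"));s=dict(np.load("scene0.npz"))
print(t["fy"],s["fy"])
for n,c in(("top",t),("scene",s)):
    P=cloud(c);g=c["frame"].astype(int)
    m=(P[...,2]>.06)&(P[...,2]<.09)&(P[...,0]>.3)&(P[...,0]<.8)&(P[...,1]>-.5)&(P[...,1]<.2)
    k,l,st,ce=cv2.connectedComponentsWithStats(m.astype(np.uint8))
    for i in range(1,k):
        if st[i,4]>300: q=P[l==i];print(n,"z",np.nanmedian(q[:,2]),rect(q),st[i])
    i=1+np.argmax(st[1:,4]); 
    # rays on plane z .0735
    v,u=np.where(l==i); cn=cv2.findContours((l==i).astype(np.uint8),0,2)[0][0][:,0]
    print(n,"lid ray",rect(ray(c,cn,.0735)))
    # handle
    mh=(P[...,2]>.092)&(P[...,2]<.13)&(P[...,0]>.3)&(P[...,0]<.8)&(P[...,1]>-.45)&(P[...,1]<0.0)
    q=P[mh];print("handle depth",len(q),np.nanmean(q,0),np.nanmax(q[:,2]), rect(q) if len(q)>5 else 0)
    bright=(g.min(2)>150)&(abs(P[...,2])<.04)&(P[...,0]>.3)&(P[...,0]<.85)&(P[...,1]>0)&(P[...,1]<.3)
    k,l,st,ce=cv2.connectedComponentsWithStats(bright.astype(np.uint8))
    for i in range(1,k):
        if st[i,4]>30: cn=cv2.findContours((l==i).astype(np.uint8),0,2)[0][0][:,0]; print(n,"white",st[i],np.nanmedian(P[l==i][:,2]),rect(ray(c,cn,.02)),rect(ray(c,cn,.004)))
E
python3 - <<'E'
import cv2
t=cv2.imread('pics/top0.png')[180:320,190:420]
cv2.imwrite('pics/crop0.png',cv2.resize(t,None,fx=3.4,fy=3.4,interpolation=cv2.INTER_CUBIC))
E
```

```text
507.0549415330319 420.53222086258074
top z 0.0774864240608305 (array([ 553.7, -208.3]), array([175. , 344.6]), 8.27) [ 280  196  114   69 5642]
top lid ray (array([ 553.5, -208.3]), array([175. , 344.3]), 8.35)
handle depth 68 [ 0.49869159 -0.21436535  0.11143683] 0.1205376253427537 (array([ 498.2, -180.5]), array([ 19.4, 105.5]), 2.92)
top white [ 206  206   37   52 1541] 0.00426495359633261 (array([555.7, 164. ]), array([166.7, 118.1]), 5.21) (array([557.9, 165.9]), array([168.3, 119.2]), 5.21)
top white [244 267  29  38 734] 0.003150207310455566 (array([377.3,  46.8]), array([108.4,  77.5]), 17.99) (array([377.8,  47.6]), array([109.4,  78.2]), 17.99)
scene z 0.07624243232896155 (array([ 554.5, -207.5]), array([179.2, 346.1]), 8.24) [ 134  187  142   90 5772]
scene lid ray (array([ 559.9, -208. ]), array([186.7, 348.7]), 8.37)
handle depth 96 [ 0.50463415 -0.21727994  0.10670837] 0.116132748712797 (array([ 500.9, -215.8]), array([19.1, 36.9]), 4.2)
scene white [236 176  24  14 178] 0.0017907909034691194 (array([377.2,  31.5]), array([55.2, 62.6]), 17.36) (array([357.2,  43.7]), array([56.3, 63.9]), 17.36)
scene white [252 183  17  11  95] 0.0016766922718641775 (array([428.7,  47.4]), array([28.7, 61.4]), 17.61) (array([409.6,  59.9]), array([29.3, 62.7]), 17.61)
scene white [285 183  41  23 475] 0.003375062079350344 (array([535. , 152.4]), array([93.1, 97.5]), 4.43) (array([518.1, 167. ]), array([94.9, 99.5]), 4.43)
scene white [308 197  34  19 282] 0.0035054772524064637 (array([620. , 160.4]), array([ 46.2, 100. ]), 3.08) (array([604.9, 175.2]), array([ 47.1, 102.1]), 3.08)
```

View pics/crop0.png

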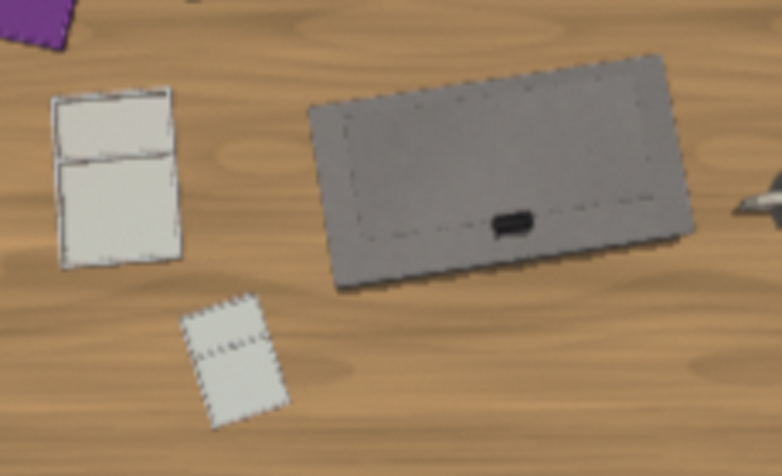

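```bash
cat >> h.py <<'E'
yb=np.deg2rad(8.3); yt=np.deg2rad(4.0)
B=np.array([.554,-.208,0]); bx=np.array([np.cos(yb),np.sin(yb),0]); by=np.array([-np.sin(yb),np.cos(yb),0])
H=B+.086*bx+np.array([0,0,.0705])
def handle(th): return H+bx*(-.140*np.cos(th)+.034*np.sin(th))+np.array([0,0,.140*np.sin(th)+.034*np.cos(th)])
def moves(st,goals,jawdir):
    """goals: grasp-point world positions; jawdir: world xy dir for tool x (sign free)"""
    M=R.from_rotvec(st["ee_rot"]).as_matrix(); p=st["ee_pos"]
    d=np.array([jawdir[0],jawdir[1],0]);d/=np.linalg.norm(d); l=M.T@d
    a=np.arctan2(-l[2],l[0])   # turn about tool y taking x to l
    al=[(a+k*np.pi+np.pi)%(2*np.pi)-np.pi for k in(0,1)]
    print("clock",round(st["clock"],2),"tcp",p.round(4),"y",M[:,1].round(3),"x",M[:,0].round(3),"q7",st["joints"][6].round(2),"spin",np.round(al,3),"F",st["wrist_force"].round(1),"w",round(st["grip_width"]*85.4,1))
    for g in goals:
        t=np.asarray(g)+np.array([0,0,-.008])
        print(np.round(g,3),"->",np.round(M.T@(t-p)*1000,1))
E
python3 - <<'E'
from h import *
from station import arm
st=arm.observe()
h0=handle(0);print(h0)
up=np.array([0,0,1])
moves(st,[[.25,.62,.3],[.5,.35,.3],[.53,.1,.27],h0+up*.12,h0],by)
# tray corners
t=dict(np.load("top0.npz"));g=t["frame"].astype(int)
m=(g.min(2)>120);m[:,:195]=0;m[:,250:]=0;m[:195]=0;m[268:]=0
cn=max(cv2.findContours(m.astype(np.uint8),0,2)[0],key=cv2.contourArea)[:,0]
q=ray(t,cn,.02);print(rect(q),cv2.minAreaRect((q[:,:2]*1000).astype(np.float32)))
hull=cv2.approxPolyDP(cv2.convexHull(cn.reshape(-1,1,2)),5,True)[:,0];print(hull.tolist(),ray(t,hull,.02).round(4).tolist())
E
```

```text
[ 0.50056561 -0.21579523  0.1045    ]
clock 0.1 tcp [0.1622 0.6548 0.2022] y [-0.    -0.001 -1.   ] x [ 0.24   0.971 -0.001] q7 -0.07 spin [-0.388  2.754] F [-0.3 -0.4  0.5] w 84.9
[0.25 0.62 0.3 ] -> [-12.8 -89.8 -93.6]
[0.5  0.35 0.3 ] -> [-214.7  -89.5 -401.2]
[0.53 0.1  0.27] -> [-450.1  -59.2 -490.4]
[ 0.501 -0.216  0.224] -> [-763.7  -13.3 -537.8]
[ 0.501 -0.216  0.104] -> [-763.6  106.7 -537.8]
(array([557.8, 163.2]), array([171.3, 121.4]), 4.52) ((557.7946166992188, 163.23782348632812), (171.34632873535156, 121.44397735595703), 4.51893424987793)
[[239, 205], [242, 255], [208, 258], [205, 208]] [[0.6471, 0.113, 0.02], [0.4781, 0.1015, 0.02], [0.4687, 0.2144, 0.02], [0.6376, 0.2279, 0.02]]
```

send_rows --pt "85 -13 -90 -94 0" --pt "85 -13 -90 -94 0" --pt "85 -13 -90 -94 0" --pt "85 -80 -90 -196 -0.1" --pt "85 -147 -90 -299 -0.2" --pt "85 -147 -90 -299 -0.2" --pt "85 -215 -90 -401 -0.3" --pt "85 -215 -90 -401 -0.388" --pt "85 -332 -75 -446 -0.388" --pt "85 -332 -75 -446 -0.388" --pt "85 -450 -60 -490 -0.388" --pt "85 -450 -60 -490 -0.388" --pt "85 -607 -36 -514 -0.388" --pt "85 -607 -36 -514 -0.388" --pt "85 -607 -36 -514 -0.388" --pt "85 -764 -13 -538 -0.388" --pt "85 -764 -13 -538 -0.388" --pt "85 -764 -13 -538 -0.388" --pt "85 -764 -13 -538 -0.388" --pt "85 -764 -13 -538 -0.388"

```text
clock: 2.6
ee_pos: [0.5007, -0.215, 0.2152]
ee_rot: [-1.136, -1.315, 1.316]
wrist_force: [0.3, -0.3, -0.7]
grip_width: 0.994
```

```bash
python3 - <<'E'
from h import *
from station import arm
st=arm.observe(); h0=handle(0)
moves(st,[h0+[0,0,.12],h0],by)
c=arm.camera("scene");cv2.imwrite("pics/s1.png",c["frame"])
E
```

```text
clock 2.6 tcp [ 0.5007 -0.215   0.2152] y [-0.001  0.    -1.   ] x [-0.145  0.989  0.001] q7 2.15 spin [ 1.000e-03 -3.141e+00] F [ 0.3 -0.3 -0.7] w 84.9
[ 0.501 -0.216  0.224] -> [-0.8 -1.3  0.2]
[ 0.501 -0.216  0.104] -> [-8.000e-01  1.187e+02  1.000e-01]
```

View pics/s1.png

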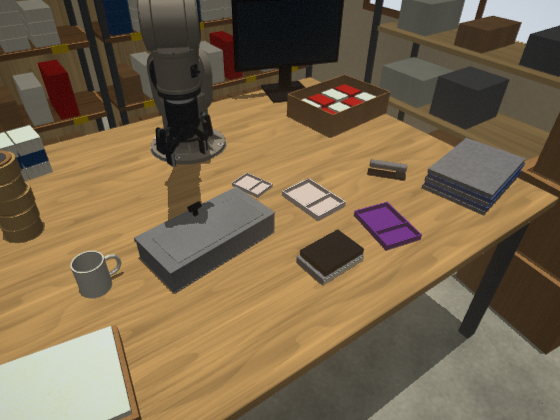

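The gripper is above the handle at about (195,190) in the image. I'll go down and close on it.

send_rows --pt "70 -1 60 0 0" --pt "70 -1 95 0 0" --pt "65 -1 117 0 0" --pt "65 -1 117 0 0" --pt "50 -1 117 0 0" --pt "25 -1 117 0 0" --pt "25 -1 117 0 0" --pt "25 -1 117 0 0" --pt "25 -1 117 0 0"

```text
clock: 3.78
ee_pos: [0.5009, -0.2168, 0.099]
ee_rot: [-1.137, -1.315, 1.315]
wrist_force: [0.1, -0.1, -0.9]
grip_width: 0.292
```

```bash
python3 - <<'E'
from h import *
from station import arm
st=arm.observe()
moves(st,[handle(t) for t in np.arange(0,1.86,.13)]+[handle(1.8),handle(1.8)+[0,0,.1]],by)
c=arm.camera("scene");cv2.imwrite("pics/s2.png",c["frame"][100:300,80:340].repeat(3,0).repeat(3,1))
E
```

```text
clock 3.77 tcp [ 0.5009 -0.2168  0.099 ] y [ 0. -0. -1.] x [-0.145  0.99  -0.   ] q7 2.25 spin [ 0.    -3.141] F [ 0.1 -0.1 -0.9] w 24.9
[ 0.501 -0.216  0.104] -> [1.1 2.5 0.2]
[ 0.506 -0.215  0.122] -> [  1.1 -15.4  -5.4]
[ 0.514 -0.214  0.139] -> [  1.1 -32.4 -13.2]
[ 0.524 -0.212  0.155] -> [  1.1 -48.2 -23.2]
[ 0.536 -0.211  0.17 ] -> [  1.1 -62.6 -35.2]
[ 0.549 -0.209  0.182] -> [  1.1 -75.3 -48.9]
[ 0.564 -0.207  0.193] -> [  1.1 -86.2 -64.2]
[ 0.581 -0.204  0.202] -> [  1.1 -94.9 -80.7]
[ 0.598 -0.202  0.208] -> [   1.1 -101.5  -98.2]
[ 0.616 -0.199  0.213] -> [   1.1 -105.7 -116.5]
[ 0.634 -0.196  0.214] -> [   1.  -107.5 -135.1]
[ 0.653 -0.194  0.214] -> [   1.  -106.9 -153.8]
[ 0.671 -0.191  0.211] -> [   1.  -103.9 -172.3]
[ 0.689 -0.188  0.205] -> [   1.   -98.5 -190.2]
[ 0.706 -0.186  0.198] -> [   1.   -90.8 -207.3]
[ 0.703 -0.186  0.199] -> [   1.   -92.1 -204.7]
[ 0.703 -0.186  0.299] -> [   1.  -192.1 -204.7]
```

View pics/s2.png

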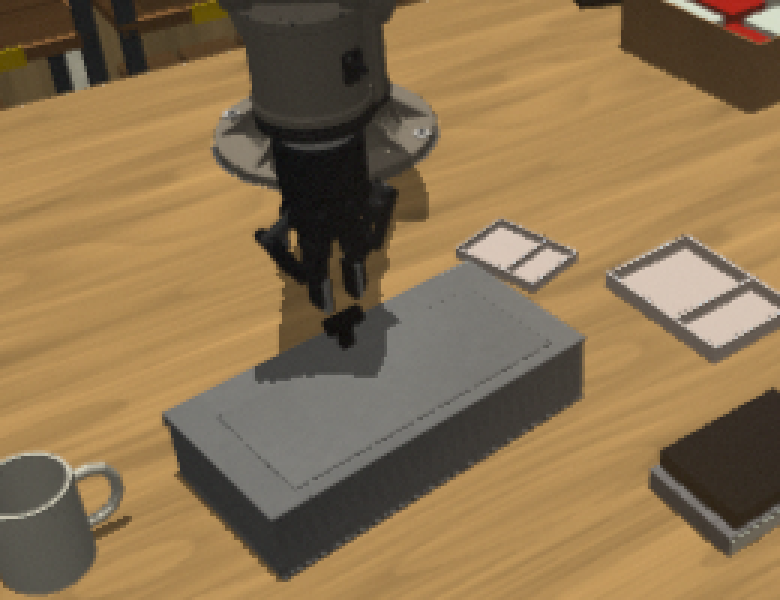

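The fingers closed on nothing, since the width equals the command. They appear just on the robot's side of the handle, so I'll measure both.

```bash
python3 - <<'E'
from h import *
from station import arm
for n in("scene","top"):
    c=arm.camera(n);P=cloud(c);np.savez(n+"2.npz",**c)
    cv2.imwrite(f"pics/{n}2.png",c["frame"])
    m=(P[...,2]>.083)&(P[...,2]<.2)&(P[...,0]>.4)&(P[...,0]<.6)&(P[...,1]>-.3)&(P[...,1]<-.12)
    q=P[m]
    for a in np.arange(.08,.2,.01):
        s=q[(q[:,2]>=a)&(q[:,2]<a+.01)]
        if len(s): print(n,a.round(2),len(s),s.min(0).round(3),s.max(0).round(3),s.mean(0).round(3))
c=arm.camera("scene")
print(ray(c,[[187,200],[197,197]],.09),ray(c,[195,208],.1045))
E
```

```text
scene 0.08 8 [ 0.502 -0.221  0.084] [ 0.508 -0.211  0.089] [ 0.505 -0.216  0.087]
scene 0.09 15 [ 0.494 -0.233  0.091] [ 0.511 -0.209  0.098] [ 0.504 -0.219  0.094]
scene 0.1 57 [ 0.492 -0.234  0.1  ] [ 0.513 -0.198  0.11 ] [ 0.506 -0.217  0.106]
scene 0.11 29 [ 0.493 -0.233  0.111] [ 0.509 -0.199  0.114] [ 0.501 -0.217  0.112]
scene 0.12 6 [ 0.49  -0.236  0.126] [ 0.513 -0.203  0.129] [ 0.504 -0.219  0.128]
scene 0.13 39 [ 0.493 -0.243  0.13 ] [ 0.518 -0.194  0.14 ] [ 0.508 -0.217  0.135]
scene 0.14 51 [ 0.49  -0.244  0.14 ] [ 0.517 -0.192  0.15 ] [ 0.507 -0.22   0.145]
scene 0.15 47 [ 0.491 -0.244  0.15 ] [ 0.518 -0.191  0.16 ] [ 0.508 -0.22   0.155]
scene 0.16 40 [ 0.489 -0.246  0.16 ] [ 0.52  -0.195  0.17 ] [ 0.508 -0.216  0.165]
scene 0.17 87 [ 0.488 -0.263  0.17 ] [ 0.522 -0.172  0.18 ] [ 0.509 -0.22   0.176]
scene 0.18 99 [ 0.486 -0.265  0.18 ] [ 0.524 -0.169  0.19 ] [ 0.508 -0.214  0.184]
scene 0.19 109 [ 0.482 -0.272  0.19 ] [ 0.524 -0.161  0.2  ] [ 0.509 -0.217  0.195]
top 0.08 64 [ 0.455 -0.197  0.083] [ 0.6   -0.121  0.09 ] [ 0.545 -0.15   0.084]
top 0.09 1 [ 0.586 -0.135  0.091] [ 0.586 -0.135  0.091] [ 0.586 -0.135  0.091]
[[ 0.44426472 -0.21126277  0.09      ]
 [ 0.44728754 -0.18126208  0.09      ]] [[ 0.50810321 -0.21669111  0.1045    ]]
```

View pics/top2.png

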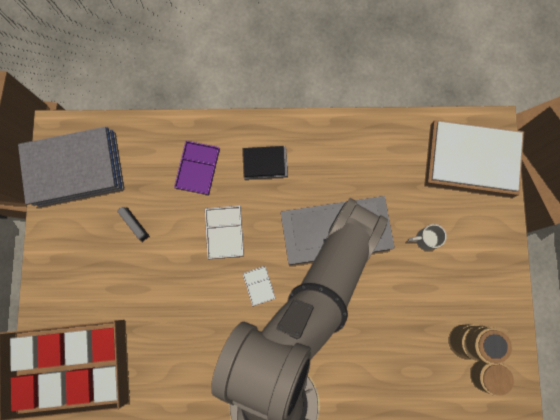

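The depth image puts the fingertips at z≈0.127, where the reported TCP (0.099) implies 0.088. I'll check this against the start images.

```bash
python3 - <<'E'
from h import *
c=dict(np.load("scene0.npz"));P=cloud(c)
for c,x,y in((c,.162,.655),(dict(np.load("scene2.npz")),.501,-.217)):
    P=cloud(c)
    m=(abs(P[...,0]-x)<.06)&(abs(P[...,1]-y)<.08)&(P[...,2]>.08)&(P[...,2]<.35)
    q=P[m]
    for a in np.arange(.08,.35,.01):
        s=q[(q[:,2]>=a)&(q[:,2]<a+.01)]
        if len(s): print(a.round(2),len(s),s.min(0).round(3),s.max(0).round(3))
    print()
I=cv2.imread("pics/scene0.png")[0:120,300:430];cv2.imwrite("pics/z0.png",cv2.resize(I,None,fx=5,fy=5))
E
```

```text
0.24 10 [0.151 0.601 0.244] [0.185 0.699 0.249]
0.25 27 [0.146 0.6   0.25 ] [0.188 0.706 0.26 ]
0.26 28 [0.15  0.598 0.26 ] [0.19  0.708 0.27 ]
0.27 26 [0.142 0.596 0.27 ] [0.187 0.71  0.28 ]
0.28 25 [0.143 0.592 0.28 ] [0.191 0.719 0.289]
0.29 63 [0.137 0.579 0.29 ] [0.198 0.724 0.3  ]
0.3 86 [0.133 0.581 0.3  ] [0.196 0.726 0.31 ]
0.31 81 [0.135 0.577 0.31 ] [0.193 0.721 0.32 ]
0.32 73 [0.134 0.583 0.32 ] [0.192 0.722 0.33 ]
0.33 105 [0.133 0.581 0.33 ] [0.196 0.722 0.34 ]
0.34 84 [0.134 0.582 0.34 ] [0.196 0.719 0.35 ]

0.08 18 [ 0.497 -0.275  0.08 ] [ 0.556 -0.146  0.089]
0.09 15 [ 0.494 -0.233  0.091] [ 0.511 -0.209  0.098]
0.1 57 [ 0.492 -0.234  0.1  ] [ 0.513 -0.198  0.11 ]
0.11 29 [ 0.493 -0.233  0.111] [ 0.509 -0.199  0.114]
0.12 6 [ 0.49  -0.236  0.126] [ 0.513 -0.203  0.129]
0.13 39 [ 0.493 -0.243  0.13 ] [ 0.518 -0.194  0.14 ]
0.14 51 [ 0.49  -0.244  0.14 ] [ 0.517 -0.192  0.15 ]
0.15 47 [ 0.491 -0.244  0.15 ] [ 0.518 -0.191  0.16 ]
0.16 40 [ 0.489 -0.246  0.16 ] [ 0.52  -0.195  0.17 ]
0.17 87 [ 0.488 -0.263  0.17 ] [ 0.522 -0.172  0.18 ]
0.18 99 [ 0.486 -0.265  0.18 ] [ 
[... 194 characters left out ...]
[ 0.483 -0.282  0.22 ] [ 0.526 -0.152  0.23 ]
0.23 135 [ 0.495 -0.265  0.23 ] [ 0.526 -0.17   0.24 ]
0.24 44 [ 0.499 -0.258  0.24 ] [ 0.522 -0.181  0.25 ]
0.25 57 [ 0.497 -0.255  0.25 ] [ 0.54  -0.187  0.26 ]
0.26 107 [ 0.495 -0.255  0.26 ] [ 0.543 -0.186  0.27 ]
0.27 107 [ 0.49  -0.255  0.27 ] [ 0.542 -0.185  0.28 ]
0.28 113 [ 0.495 -0.255  0.28 ] [ 0.543 -0.187  0.29 ]
0.29 135 [ 0.493 -0.256  0.29 ] [ 0.541 -0.185  0.3  ]
0.3 78 [ 0.494 -0.254  0.3  ] [ 0.541 -0.189  0.307]
0.31 67 [ 0.493 -0.265  0.314] [ 0.552 -0.18   0.32 ]
0.32 155 [ 0.489 -0.265  0.32 ] [ 0.551 -0.175  0.33 ]
0.33 171 [ 0.486 -0.265  0.33 ] [ 0.551 -0.175  0.34 ]
0.34 150 [ 0.491 -0.263  0.34 ] [ 0.55  -0.182  0.35 ]
```

View pics/z0.png

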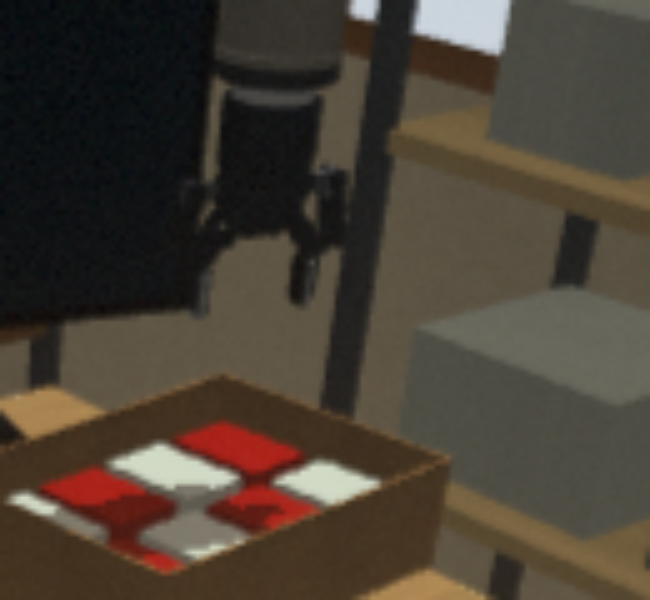

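Both images agree: the tips sit about 27 mm above the reported TCP when nearly shut and 42 mm above when open, not 11 mm below it. I'll take the grasp point as TCP z + 46 mm, then open and go down carefully.

send_rows --pt "65 1 0 0 0" --pt "65 1 0 0 0" --pt "65 1 10 0 0" --pt "65 1 20 0 0" --pt "65 1 28 0 0" --pt "65 1 28 0 0" --pt "65 1 28 0 0"

```text
clock: 4.85
ee_pos: [0.5008, -0.2159, 0.0709]
ee_rot: [-1.137, -1.315, 1.315]
wrist_force: [-0.4, 0.1, 0.6]
grip_width: 0.759
```

```bash
sed -i 's/np.array(\[0,0,-.008\])/np.array([0,0,-.046])/' h.py; python3 - <<'E'
from h import *
from station import arm
st=arm.observe()
moves(st,[handle(0)],by)
c=arm.camera("scene");cv2.imwrite("pics/s3.png",c["frame"][100:300,80:340].repeat(3,0).repeat(3,1))
E
```

```text
clock 4.85 tcp [ 0.5008 -0.2159  0.0709] y [-0. -0. -1.] x [-0.144  0.99  -0.   ] q7 2.28 spin [ 0.    -3.141] F [-0.4  0.1  0.6] w 64.9
[ 0.501 -0.216  0.104] -> [ 0.2 12.4  0.2]
```

View pics/s3.png

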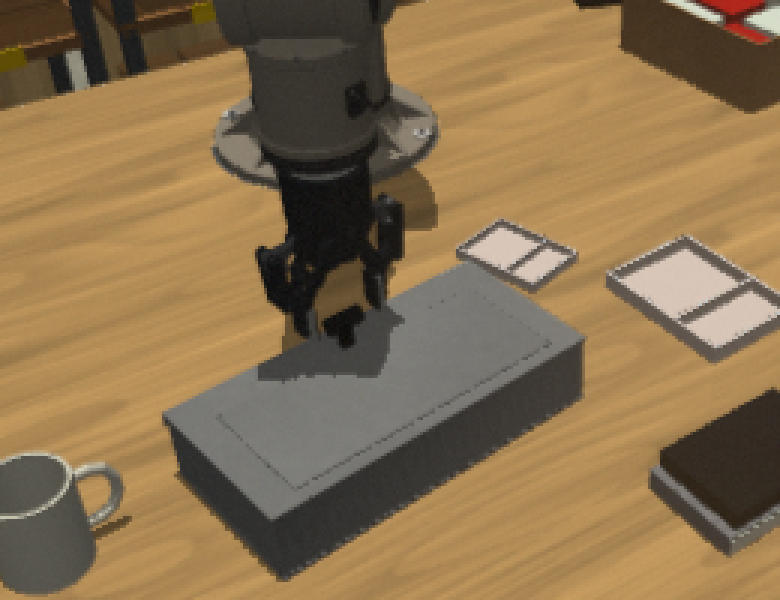

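The fingers now straddle the handle at (345,325), with the tips just below the bar's top. I'll go down 12 mm more and close.

send_rows --pt "65 0 12 0 0" --pt "55 0 12 0 0" --pt "25 0 12 0 0" --pt "25 0 12 0 0" --pt "25 0 12 0 0" --pt "25 0 12 0 0"

```text
clock: 5.65
ee_pos: [0.5004, -0.2144, 0.0591]
ee_rot: [-1.135, -1.316, 1.315]
wrist_force: [-4.9, 8.9, 11.0]
grip_width: 0.404
```

```bash
python3 - <<'E'
from h import *
from station import arm
st=arm.observe()
h0=handle(0)+0
moves(st,[handle(t)-h0+st["ee_pos"]+[0,0,.046] for t in np.arange(0,1.86,.13)]+[handle(1.8)-h0+st["ee_pos"]+[0,0,.046]],by)
c=arm.camera("scene");cv2.imwrite("pics/s4.png",c["frame"][100:300,80:340].repeat(3,0).repeat(3,1))
E
```

```text
clock 5.65 tcp [ 0.5004 -0.2144  0.0591] y [-0.001  0.002 -1.   ] x [-0.145  0.989  0.002] q7 2.29 spin [ 1.000e-03 -3.141e+00] F [-4.9  8.9 11. ] w 34.5
[ 0.5   -0.214  0.105] -> [0. 0. 0.]
[ 0.506 -0.214  0.123] -> [  0.  -17.9  -5.6]
[ 0.514 -0.212  0.14 ] -> [  0.1 -34.9 -13.4]
[ 0.524 -0.211  0.156] -> [  0.1 -50.7 -23.4]
[ 0.535 -0.209  0.17 ] -> [  0.1 -65.1 -35.4]
[ 0.549 -0.207  0.183] -> [  0.1 -77.8 -49.1]
[ 0.564 -0.205  0.194] -> [  0.1 -88.7 -64.3]
[ 0.581 -0.203  0.203] -> [  0.1 -97.5 -80.9]
[ 0.598 -0.2    0.209] -> [ 1.00e-01 -1.04e+02 -9.84e+01]
[ 0.616 -0.198  0.213] -> [ 1.000e-01 -1.082e+02 -1.166e+02]
[ 0.634 -0.195  0.215] -> [ 1.000e-01 -1.101e+02 -1.352e+02]
[ 0.653 -0.192  0.214] -> [ 1.000e-01 -1.095e+02 -1.539e+02]
[ 0.671 -0.19   0.211] -> [ 1.000e-01 -1.065e+02 -1.724e+02]
[ 0.689 -0.187  0.206] -> [   0.  -101.1 -190.3]
[ 0.706 -0.184  0.198] -> [   0.   -93.4 -207.4]
[ 0.703 -0.185  0.2  ] -> [   0.   -94.7 -204.9]
```

View pics/s4.png

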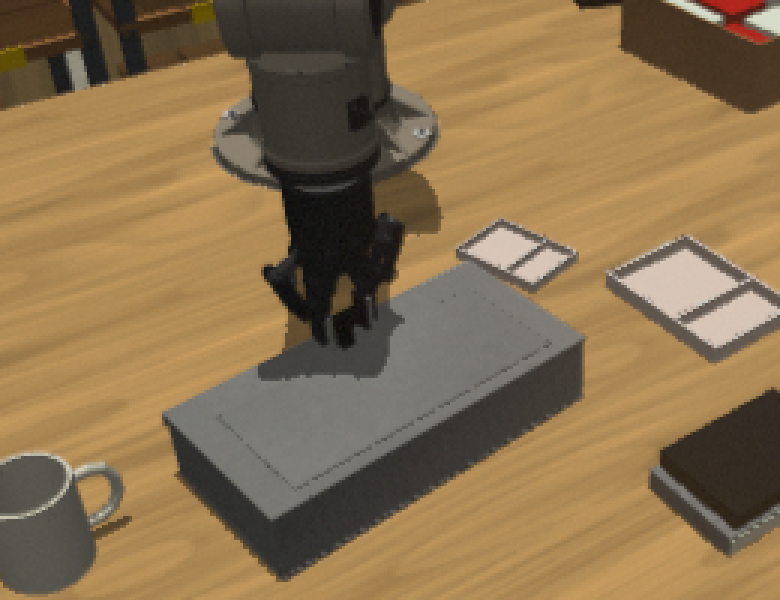

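The handle is held, with the width stopped at 34.5 mm. Now I'll swing the lid along the arc.

send_rows --pt "25 0 -18 -6 0" --pt "25 0 -35 -13 0" --pt "25 0 -51 -23 0" --pt "25 0 -65 -35 0" --pt "25 0 -78 -49 0" --pt "25 0 -89 -64 0" --pt "25 0 -97 -81 0" --pt "25 0 -104 -98 0" --pt "25 0 -108 -117 0" --pt "25 0 -110 -135 0" --pt "25 0 -110 -154 0" --pt "25 0 -107 -172 0" --pt "25 0 -101 -190 0" --pt "25 0 -95 -205 0" --pt "25 0 -95 -205 0" --pt "25 0 -95 -205 0"

```text
clock: 7.7
ee_pos: [0.7033, -0.1848, 0.1539]
ee_rot: [-1.135, -1.316, 1.315]
wrist_force: [-3.0, 7.9, 1.8]
grip_width: 0.4
```

```bash
python3 - <<'E'
from h import *
from station import arm
st=arm.observe()
moves(st,[handle(1.8)],by)
c=arm.camera("scene");cv2.imwrite("pics/s5.png",c["frame"][100:300,80:340].repeat(3,0).repeat(3,1))
E
```

```text
clock 7.7 tcp [ 0.7033 -0.1848  0.1539] y [-0.001  0.002 -1.   ] x [-0.145  0.989  0.002] q7 2.13 spin [ 1.000e-03 -3.141e+00] F [-3.   7.9  1.8] w 34.2
[ 0.703 -0.186  0.199] -> [-1.4  0.7  0.2]
```

View pics/s5.png

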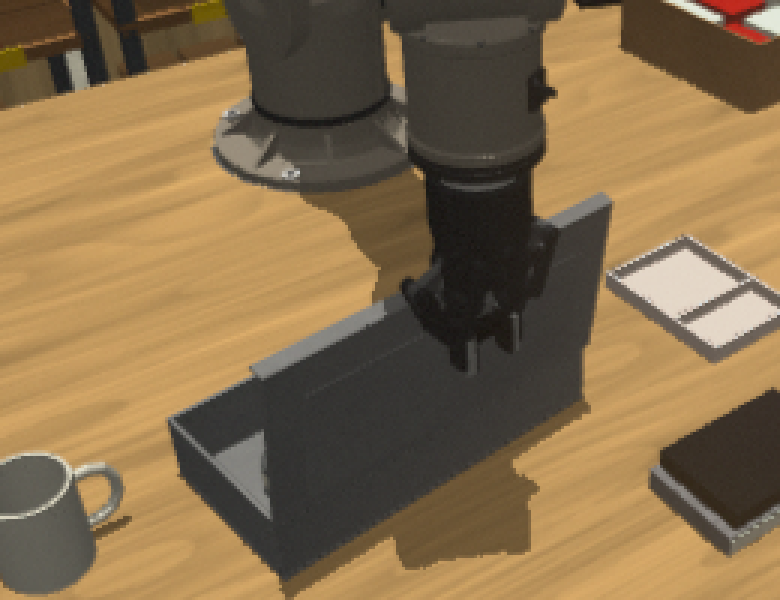

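The lid stands past vertical, with the gripper on its far face. I'll release, rise and back off towards the tray to look.

send_rows --pt "65 0 0 0 0" --pt "65 0 0 0 0" --pt "65 0 0 0 0" --pt "65 0 -40 0 0" --pt "65 0 -80 0 0" --pt "65 0 -125 0 0" --pt "65 0 -150 0 0" --pt "65 60 -150 30 0" --pt "65 240 -150 120 0" --pt "65 240 -150 120 0" --pt "65 450 -150 240 0" --pt "65 450 -150 240 0" --pt "65 450 -150 240 0" --pt "65 450 -150 240 0" --pt "65 450 -150 240 0" --pt "65 450 -150 240 0" --pt "65 450 -150 240 0"

```text
clock: 9.88
ee_pos: [0.4011, 0.2244, 0.304]
ee_rot: [-1.137, -1.316, 1.316]
wrist_force: [1.6, -0.6, -0.6]
grip_width: 0.762
```

```bash
python3 - <<'E'
from h import *
from station import arm
st=arm.observe(); moves(st,[],by)
for n in("scene","top"):
    c=arm.camera(n);np.savez(n+"6.npz",**c);cv2.imwrite(f"pics/{n}6.png",c["frame"])
cv2.imwrite("pics/c6.png",cv2.resize(c["frame"][170:290,190:420],None,fx=3.4,fy=3.4,interpolation=cv2.INTER_CUBIC))
E
```

```text
clock 9.88 tcp [0.4011 0.2244 0.304 ] y [ 0.  0. -1.] x [-0.146  0.989  0.   ] q7 1.06 spin [ 1.00e-03 -3.14e+00] F [ 1.6 -0.6 -0.6] w 65.1
```

View pics/scene6.png

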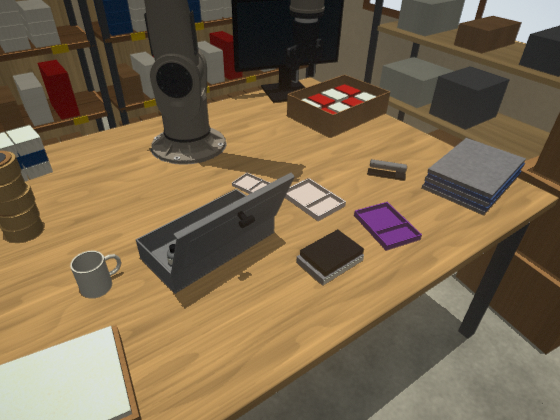

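View pics/c6.png

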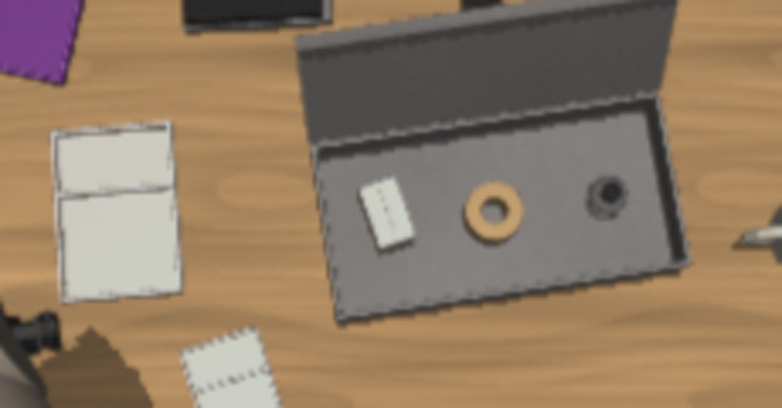

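The lid stands open. In the crop, the carton is on the tray side at (386,214), the roll in the middle at (493,211) and the bottle at the far end at (607,196). Next I'll locate each of them.

```bash
python3 - <<'E'
from h import *
c=dict(np.load("top6.npz"));f=c["frame"];P=cloud(c)
hsv=cv2.cvtColor(f,cv2.COLOR_BGR2HSV)
roi=np.zeros(f.shape[:2],bool);roi[205:262,287:390]=1
r=roi&(hsv[...,1]>70)&(hsv[...,2]>90); ca=roi&(hsv[...,2]>150)&(hsv[...,1]<60)
for n,m,z in(("roll",r,.053),("carton",ca,.061)):
    k,l,st,ce=cv2.connectedComponentsWithStats(m.astype(np.uint8));i=1+np.argmax(st[1:,4]);m=l==i
    cn=cv2.findContours(m.astype(np.uint8),0,2)[0][0][:,0]
    w=ray(c,cn,z);print(n,st[i],rect(w),cv2.minEnclosingCircle((w[:,:2]*1000).astype(np.float32)),"depth z",np.nanmedian(P[m][:,2]),"mean",ray(c,ce[i],z).round(4))
    d=(ray(c,ce[i],z)[0]-B);print("box xy",d@bx,d@by)
b=roi&(hsv[...,2]<75);k,l,st,ce=cv2.connectedComponentsWithStats(b.astype(np.uint8))
for i in range(1,k):
    if st[i,4]>15: print("dark",st[i],ray(c,ce[i],.063).round(3))
E
```

```text
roll [318 250  72  12 443] (array([ 457.5, -265. ]), array([ 35.2, 233.2]), 6.83) ((471.5929870605469, -263.3575439453125), 116.62495422363281) depth z 0.0001247828755996938 mean [[ 0.4646 -0.298   0.053 ]]
box xy -0.1014038614907812 -0.07611498098754861
carton [296 222  16  21 210] (array([ 549.4, -102. ]), array([61.2, 36.3]), 19.04) ((548.4269409179688, -101.73739624023438), 33.24686813354492) depth z 0.06071597913408966 mean [[ 0.5492 -0.102   0.061 ]]
box xy 0.010582249805682661 0.10557035043619295
dark [287 205  73  11 219] [[ 0.622 -0.155  0.063]]
dark [381 205   9  42 139] [[ 0.57  -0.368  0.063]]
dark [366 223   7   7  33] [[ 0.566 -0.316  0.063]]
```

```bash
python3 - <<'E'
from h import *
c=dict(np.load("top6.npz"));f=c["frame"]
hsv=cv2.cvtColor(f,cv2.COLOR_BGR2HSV)
m=np.zeros(f.shape[:2],np.uint8);m[218:246,320:352]=1
m&=((hsv[...,1]>70)&(hsv[...,2]>90)).astype(np.uint8)
cn=max(cv2.findContours(m,0,2)[0],key=len)[:,0]
w=ray(c,cn,.053);print(rect(w),cv2.minEnclosingCircle((w[:,:2]*1000).astype(np.float32)),w.mean(0))
from station import arm
st=arm.observe()
a=np.deg2rad(19); cd=np.array([np.cos(a),np.sin(a),0])
C=np.array([.549,-.102,.037])
print("carton across 36:");moves(st,[C+[0,0,.013],C+[0,0,.2]],[-np.sin(a),np.cos(a)])
print("carton across 60:");moves(st,[C],cd)
E
```

```text
(array([ 548.9, -205.2]), array([52.3, 53. ]), 88.84) ((549.3071899414062, -204.6118621826172), 28.602678298950195) [ 0.55098757 -0.20811922  0.053     ]
carton across 36:
clock 9.97 tcp [0.4019 0.2233 0.3039] y [ 0. -0. -1.] x [-0.143  0.99  -0.   ] q7 1.06 spin [-0.188  2.953] F [ 0.3 -0.3 -0.2] w 65.3
[ 0.549 -0.102  0.05 ] -> [-342.9  299.9  -99.1]
[ 0.549 -0.102  0.237] -> [-342.9  112.9  -99.1]
carton across 60:
clock 9.97 tcp [0.4019 0.2233 0.3039] y [ 0. -0. -1.] x [-0.143  0.99  -0.   ] q7 1.06 spin [ 1.382 -1.759] F [ 0.3 -0.3 -0.2] w 65.3
[ 0.549 -0.102  0.037] -> [-342.9  312.9  -99.1]
```

I'll grip the carton across its 36 mm side, in the upper half, so the fingertips stay above the tray walls when I place it. I'll stop above it first to check.

send_rows --pt "65 -171 20 -50 -0.1" --pt "65 -171 20 -50 -0.1" --pt "65 -171 20 -50 -0.188" --pt "65 -343 113 -99 -0.188" --pt "65 -343 113 -99 -0.188" --pt "65 -343 113 -99 -0.188" --pt "65 -343 200 -99 -0.188" --pt "65 -343 200 -99 -0.188" --pt "65 -343 230 -99 -0.188" --pt "65 -343 230 -99 -0.188" --pt "65 -343 230 -99 -0.188"

```text
clock: 11.35
ee_pos: [0.5491, -0.1018, 0.0749]
ee_rot: [-1.035, -1.45, 1.45]
wrist_force: [0.2, 0.2, 0.3]
grip_width: 0.758
```

```bash
python3 - <<'E'
from h import *
from station import arm
st=arm.observe()
a=np.deg2rad(19)
moves(st,[[.549,-.102,.05]],[-np.sin(a),np.cos(a)])
c=arm.camera("scene");P=cloud(c);p=st["ee_pos"]
q=P[(abs(P[...,0]-p[0])<.03)&(abs(P[...,1]-p[1])<.055)&(P[...,2]>p[2]+.01)&(P[...,2]<.25)]
for z in np.arange(.09,.24,.01):
    s=q[(q[:,2]>=z)&(q[:,2]<z+.01)]
    if len(s): print(z.round(2),len(s),s.min(0).round(3),s.max(0).round(3))
cv2.imwrite("pics/s7.png",c["frame"][100:300,80:340].repeat(3,0).repeat(3,1))
E
```

```text
clock 11.35 tcp [ 0.5491 -0.1018  0.0749] y [ 0.001 -0.001 -1.   ] x [-0.326  0.945 -0.001] q7 2.27 spin [ 0.    -3.141] F [0.2 0.2 0.3] w 64.7
[ 0.549 -0.102  0.05 ] -> [-0.1 70.9  0.2]
0.1 2 [ 0.532 -0.072  0.108] [ 0.533 -0.071  0.11 ]
0.11 17 [ 0.533 -0.146  0.111] [ 0.561 -0.058  0.12 ]
0.12 34 [ 0.531 -0.15   0.12 ] [ 0.571 -0.057  0.13 ]
0.13 56 [ 0.533 -0.149  0.13 ] [ 0.575 -0.055  0.14 ]
0.14 34 [ 0.529 -0.144  0.141] [ 0.575 -0.064  0.15 ]
0.15 42 [ 0.533 -0.146  0.15 ] [ 0.578 -0.048  0.16 ]
0.16 47 [ 0.524 -0.157  0.16 ] [ 0.578 -0.048  0.17 ]
0.17 73 [ 0.525 -0.15   0.17 ] [ 0.579 -0.047  0.18 ]
0.18 69 [ 0.525 -0.15   0.18 ] [ 0.579 -0.048  0.19 ]
0.19 63 [ 0.536 -0.147  0.19 ] [ 0.577 -0.047  0.2  ]
0.2 94 [ 0.536 -0.154  0.2  ] [ 0.579 -0.047  0.21 ]
0.21 74 [ 0.538 -0.156  0.21 ] [ 0.575 -0.049  0.22 ]
0.22 30 [ 0.554 -0.14   0.22 ] [ 0.573 -0.116  0.229]
0.23 37 [ 0.539 -0.141  0.23 ] [ 0.578 -0.077  0.24 ]
```

View pics/s7.png

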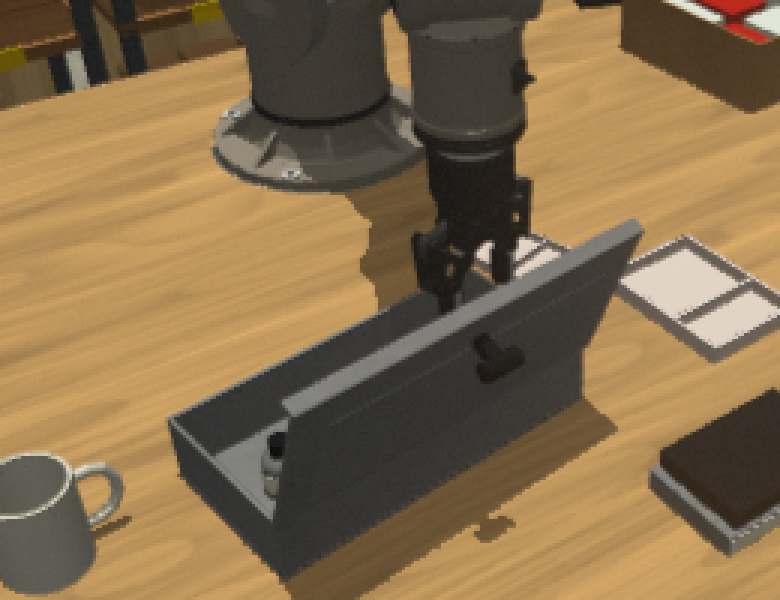

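The tips are at z≈0.109, 34 mm above the TCP, which agrees with the corrected offset. I'll go down and grip.

send_rows --pt "65 0 30 0 0" --pt "65 0 55 0 0" --pt "65 0 71 0 0" --pt "65 0 71 0 0" --pt "50 0 71 0 0" --pt "25 0 71 0 0" --pt "25 0 71 0 0" --pt "25 0 71 0 0" --pt "25 0 71 0 0"

```text
clock: 12.52
ee_pos: [0.5493, -0.1007, 0.004]
ee_rot: [-1.034, -1.451, 1.45]
wrist_force: [-2.6, 0.7, 9.8]
grip_width: 0.415
```

The carton is gripped at 35.4 mm. Lifting it.

send_rows --pt "25 0 -30 0 0" --pt "25 0 -70 0 0" --pt "25 0 -120 0 0" --pt "25 0 -150 0 0" --pt "25 0 -150 0 0"

```text
clock: 13.15
ee_pos: [0.55, -0.1007, 0.1554]
ee_rot: [-1.036, -1.454, 1.448]
wrist_force: [0.6, 0.3, -2.1]
grip_width: 0.411
```

```bash
cat >> h.py <<'E'
yt=np.deg2rad(4.5); T0=np.array([.558,.163,0]); ty=np.array([np.cos(yt),np.sin(yt),0]); tx=np.array([np.sin(yt),-np.cos(yt),0])
E
python3 - <<'E'
from h import *
from station import arm
st=arm.observe()
g=T0+ty*.052
moves(st,[g+[0,0,.051+.10],g+[0,0,.050+.02],g+[0,0,.050]],ty)
c=arm.camera("scene");cv2.imwrite("pics/s8.png",c["frame"][100:300,80:340].repeat(3,0).repeat(3,1))
E
```

```text
clock 13.15 tcp [ 0.55   -0.1007  0.1554] y [ 0.004  0.001 -1.   ] x [-0.327  0.945 -0.001] q7 2.2 spin [ 1.826 -1.316] F [ 0.6  0.3 -2.1] w 35.1
[0.61  0.167 0.151] -> [ 233.5   50.8 -144. ]
[0.61  0.167 0.07 ] -> [ 233.5  131.8 -143.6]
[0.61  0.167 0.05 ] -> [ 233.6  151.8 -143.5]
```

View pics/s8.png

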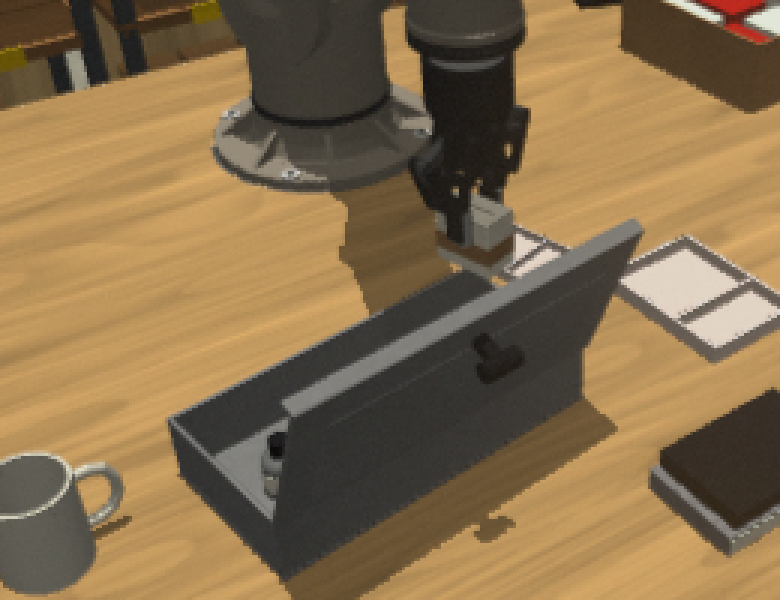

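The carton is held upright, clear of the walls. I'll carry it first along the tray direction, then turn it and set it over the narrow compartment.

send_rows --pt "25 50 0 -10 0.1" --pt "25 100 0 -22 0.3" --pt "25 150 0 -35 0.45" --pt "25 196 0 -46 0.6" --pt "25 205 0 -70 0.8" --pt "25 215 0 -100 1.0" --pt "25 225 20 -125 1.2" --pt "25 233 40 -144 1.4" --pt "25 233 50 -144 1.6" --pt "25 233 60 -144 1.75" --pt "25 233 80 -144 1.826" --pt "25 233 100 -144 1.826" --pt "25 233 125 -144 1.826" --pt "25 233 125 -144 1.826" --pt "25 233 125 -144 1.826" --pt "25 233 125 -144 1.826"

```text
clock: 15.2
ee_pos: [0.609, 0.1667, 0.0287]
ee_rot: [-1.569, -0.062, 0.061]
wrist_force: [-0.0, -0.3, -1.7]
grip_width: 0.413
```

```bash
python3 - <<'E'
from h import *
from station import arm
st=arm.observe()
g=T0+ty*.052
moves(st,[g+[0,0,.051+.10],g+[0,0,.050+.02],g+[0,0,.050]],ty)
c=arm.camera("scene");cv2.imwrite("pics/s9.png",c["frame"][80:280,180:440].repeat(3,0).repeat(3,1))
E
```

```text
clock 15.2 tcp [0.609  0.1667 0.0287] y [ 0.001  0.001 -1.   ] x [0.997 0.078 0.001] q7 0.3 spin [-0.     3.141] F [-0.  -0.3 -1.7] w 35.2
[0.61  0.167 0.151] -> [  0.9 -76.3   0.4]
[0.61  0.167 0.07 ] -> [0.8 4.7 0.3]
[0.61  0.167 0.05 ] -> [ 0.8 24.7  0.3]
```

View pics/s9.png

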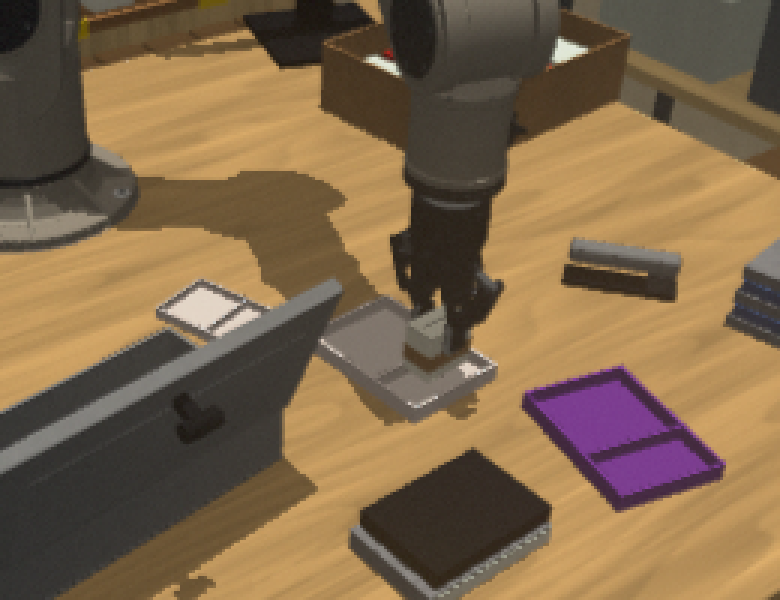

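The carton hangs over the narrow compartment. I'll lower it slowly.

send_rows --pt "25 1 10 0 0" --pt "25 1 18 0 0" --pt "25 1 22 0 0" --pt "25 1 25 0 0" --pt "25 1 25 0 0" --pt "25 1 26 0 0" --pt "25 1 26 0 0"

```text
clock: 16.12
ee_pos: [0.6096, 0.1666, 0.003]
ee_rot: [-1.569, -0.061, 0.061]
wrist_force: [-9.2, -0.3, 23.4]
grip_width: 0.41
```

```bash
python3 - <<'E'
from h import *
from station import arm
st=arm.observe()
moves(st,[],ty)
c=arm.camera("scene");cv2.imwrite("pics/s10.png",c["frame"][130:230,250:380].repeat(6,0).repeat(6,1))
E
```

```text
clock 16.12 tcp [0.6096 0.1666 0.003 ] y [-0.     0.001 -1.   ] x [0.997 0.078 0.   ] q7 0.32 spin [-1.000e-03  3.141e+00] F [-9.2 -0.3 23.4] w 35.0
```

View pics/s10.png

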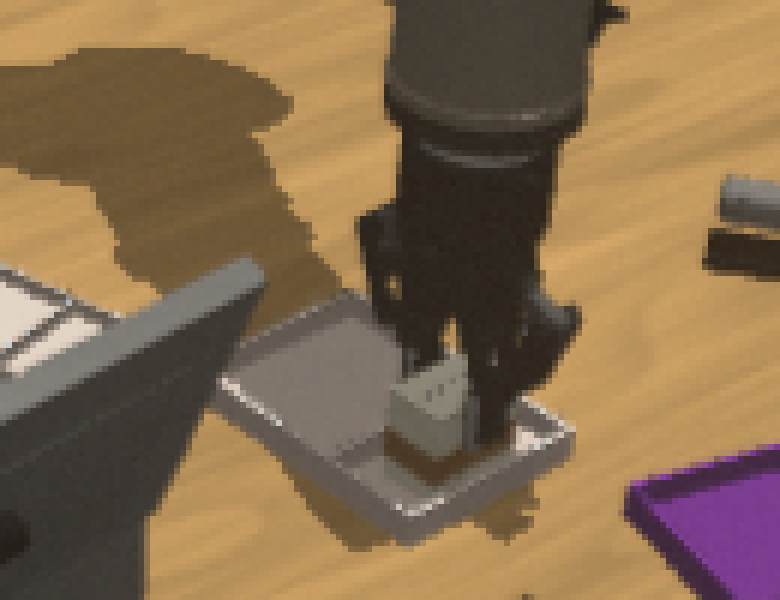

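It is down: 23 N up at the expected height. I'll ease off, open and retreat upward to a spot where the top camera sees it.

send_rows --pt "25 0 -1 0 0" --pt "45 0 -1 0 0" --pt "58 0 -1 0 0" --pt "58 0 -1 0 0" --pt "58 0 -30 0 0" --pt "65 0 -80 0 0" --pt "65 0 -140 0 0" --pt "65 0 -200 0 0" --pt "65 -60 -250 -60 0" --pt "65 -120 -250 -120 0" --pt "65 -160 -250 -160 0" --pt "65 -160 -250 -160 0" --pt "65 -160 -250 -160 0"

```text
clock: 17.8
ee_pos: [0.4618, -0.0061, 0.2515]
ee_rot: [-1.567, -0.061, 0.061]
wrist_force: [-0.4, -0.2, 0.5]
grip_width: 0.761
```

```bash
python3 - <<'E'
from h import *
from station import arm
st=arm.observe()
moves(st,[],ty)
for n in("scene","top"):
    c=arm.camera(n);np.savez(n+"11.npz",**c)
    if n=="scene": cv2.imwrite("pics/s11.png",c["frame"])
cv2.imwrite("pics/t11.png",cv2.resize(c["frame"][170:290,190:420],None,fx=3.4,fy=3.4,interpolation=cv2.INTER_CUBIC))
E
```

```text
clock 17.8 tcp [ 0.4618 -0.0061  0.2515] y [-0.     0.003 -1.   ] x [0.997 0.078 0.   ] q7 -0.11 spin [-1.000e-03  3.141e+00] F [-0.4 -0.2  0.5] w 65.0
```

View pics/t11.png

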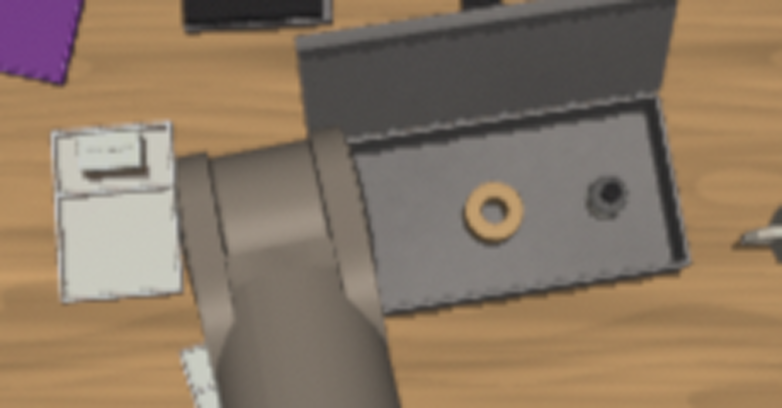

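View pics/s11.png

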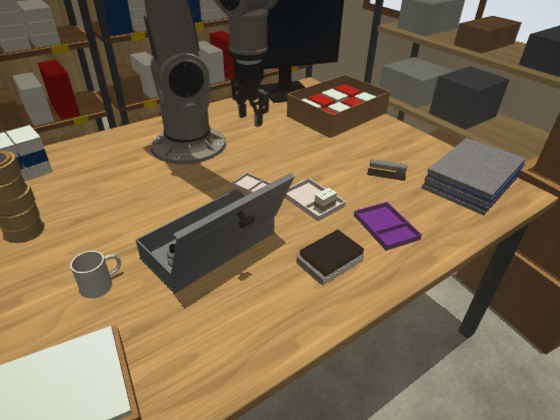

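The carton stands in the narrow compartment; in the crop it is at (112,152). Now the roll. I'll grip it across the box's y direction, again with the tips above tray-wall height.

```bash
python3 - <<'E'
from h import *
from station import arm
st=arm.observe()
g=np.array([.549,-.205,0])
moves(st,[g+[0,0,.2],g+[0,0,.11],g+[0,0,.04]],by)
c=dict(np.load("top11.npz"));f=c["frame"];g=cv2.cvtColor(f,cv2.COLOR_BGR2HSV)
m=np.zeros(f.shape[:2],np.uint8);m[218:246,320:352]=1;m&=((g[...,1]>50)&(g[...,2]>100)).astype(np.uint8)
cn=max(cv2.findContours(m,0,2)[0],key=len)[:,0];w=ray(c,cn,.053);print(rect(w))
E
```

```text
clock 17.9 tcp [ 0.4616 -0.0061  0.2515] y [-0.001  0.005 -1.   ] x [ 0.997  0.077 -0.   ] q7 -0.11 spin [-1.639  1.503] F [-0.3 -0.4 -0.5] w 65.0
[ 0.549 -0.205  0.2  ] -> [  71.9   96.5 -205.5]
[ 0.549 -0.205  0.11 ] -> [  71.9  186.5 -205.9]
[ 0.549 -0.205  0.04 ] -> [  71.9  256.5 -206.3]
(array([ 550.5, -205.2]), array([57.6, 53.9]), 43.98)
```

send_rows --pt "80 20 20 -60 0.2" --pt "80 40 40 -115 0.4" --pt "80 60 60 -165 0.6" --pt "80 72 80 -206 0.8" --pt "80 72 97 -206 1.0" --pt "80 72 97 -206 1.2" --pt "80 72 97 -206 1.4" --pt "80 72 97 -206 1.503" --pt "80 72 140 -206 1.503" --pt "80 72 186 -206 1.503" --pt "80 72 186 -206 1.503" --pt "80 72 186 -206 1.503" --pt "80 72 186 -206 1.503"

```text
clock: 19.52
ee_pos: [0.5513, -0.2055, 0.0673]
ee_rot: [-1.274, 1.098, -1.102]
wrist_force: [-0.0, -0.1, 0.2]
grip_width: 0.94
```

```bash
python3 - <<'E'
from h import *
from station import arm
st=arm.observe()
g=np.array([.549,-.205,0])
moves(st,[g+[0,0,.04]],by)
c=arm.camera("scene");cv2.imwrite("pics/s12.png",c["frame"][100:300,80:340].repeat(3,0).repeat(3,1))
E
```

```text
clock 19.52 tcp [ 0.5513 -0.2055  0.0673] y [ 0.002 -0.    -1.   ] x [ 0.147 -0.989  0.001] q7 -0.39 spin [-3.139e+00  2.000e-03] F [-0.  -0.1  0.2] w 80.3
[ 0.549 -0.205  0.04 ] -> [-0.9 73.3 -2.3]
```

View pics/s12.png

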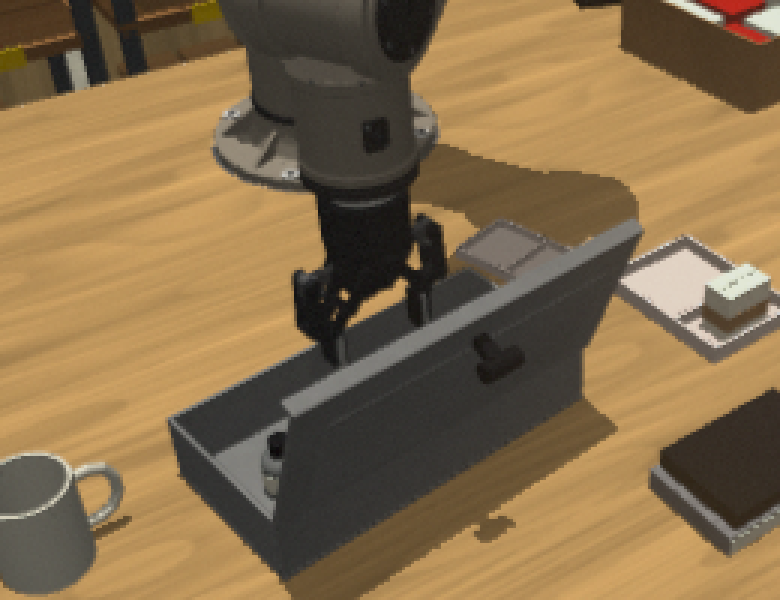

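The gripper is centred over the roll, with the bottle well clear at (277,455). I'll go down and close.

send_rows --pt "80 -1 30 -2 0" --pt "80 -1 55 -2 0" --pt "80 -1 73 -2 0" --pt "80 -1 73 -2 0" --pt "65 -1 73 -2 0" --pt "50 -1 73 -2 0" --pt "45 -1 73 -2 0" --pt "45 -1 73 -2 0" --pt "45 -1 73 -2 0"

```text
clock: 20.7
ee_pos: [0.5489, -0.2046, -0.0055]
ee_rot: [-1.273, 1.1, -1.102]
wrist_force: [-5.1, 2.8, 17.3]
grip_width: 0.649
```

Gripped at 55.4 mm, against the roll's 56 mm. Lifting it.

send_rows --pt "45 0 -30 0 0" --pt "45 0 -70 0 0" --pt "45 0 -120 0 0" --pt "45 0 -150 0 0" --pt "45 0 -150 0 0"

```text
clock: 21.32
ee_pos: [0.5492, -0.2047, 0.1452]
ee_rot: [-1.273, 1.098, -1.103]
wrist_force: [0.5, 0.0, -1.8]
grip_width: 0.647
```

```bash
python3 - <<'E'
from h import *
from station import arm
st=arm.observe()
g=T0-ty*.033
moves(st,[np.array([.50,.0,.19]),g+[0,0,.19],g+[0,0,.07],g+[0,0,.0395]],tx)
c=arm.camera("scene");cv2.imwrite("pics/s13.png",c["frame"][100:300,80:340].repeat(3,0).repeat(3,1))
E
```

```text
clock 21.32 tcp [ 0.5492 -0.2047  0.1452] y [ 0.004 -0.    -1.   ] x [ 0.146 -0.989  0.001] q7 -0.48 spin [ 0.068 -3.074] F [ 0.5  0.  -1.8] w 55.3
[0.5  0.   0.19] -> [-209.6    1.   -18.9]
[0.525 0.16  0.19 ] -> [-364.7    1.    29.3]
[0.525 0.16  0.07 ] -> [-364.8  121.    28.9]
[0.525 0.16  0.04 ] -> [-364.8  151.5   28.8]
```

View pics/s13.png

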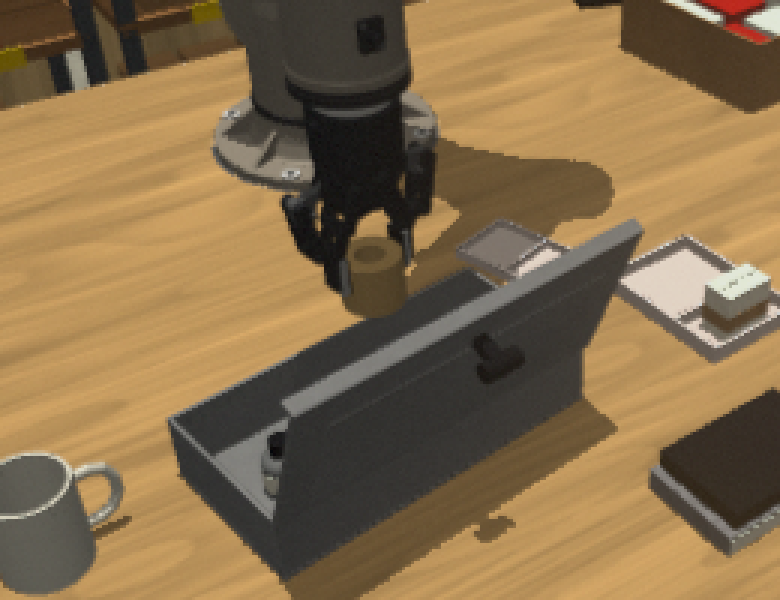

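The roll is held level. I'll carry it to just above the wide compartment.

send_rows --pt "45 -50 0 -5 0" --pt "45 -100 0 -9 0" --pt "45 -155 0 -14 0" --pt "45 -210 0 -19 0.03" --pt "45 -265 0 0 0.068" --pt "45 -315 0 15 0.068" --pt "45 -365 0 29 0.068" --pt "45 -365 40 29 0.068" --pt "45 -365 80 29 0.068" --pt "45 -365 115 29 0.068" --pt "45 -365 125 29 0.068" --pt "45 -365 125 29 0.068" --pt "45 -365 125 29 0.068"

```text
clock: 23.0
ee_pos: [0.5245, 0.161, 0.0189]
ee_rot: [-1.244, 1.151, -1.152]
wrist_force: [-0.1, -0.3, -0.7]
grip_width: 0.646
```

```bash
python3 - <<'E'
from h import *
from station import arm
st=arm.observe()
g=T0-ty*.033
moves(st,[g+[0,0,.0395]],tx)
c=arm.camera("scene");cv2.imwrite("pics/s14.png",c["frame"][130:230,250:380].repeat(6,0).repeat(6,1))
E
```

```text
clock 23.0 tcp [0.5245 0.161  0.0189] y [ 0.001  0.    -1.   ] x [ 0.078 -0.997 -0.   ] q7 -1.04 spin [-1.000e-03  3.141e+00] F [-0.1 -0.3 -0.7] w 55.2
[0.525 0.16  0.04 ] -> [ 0.7 25.4  0.6]
```

View pics/s14.png

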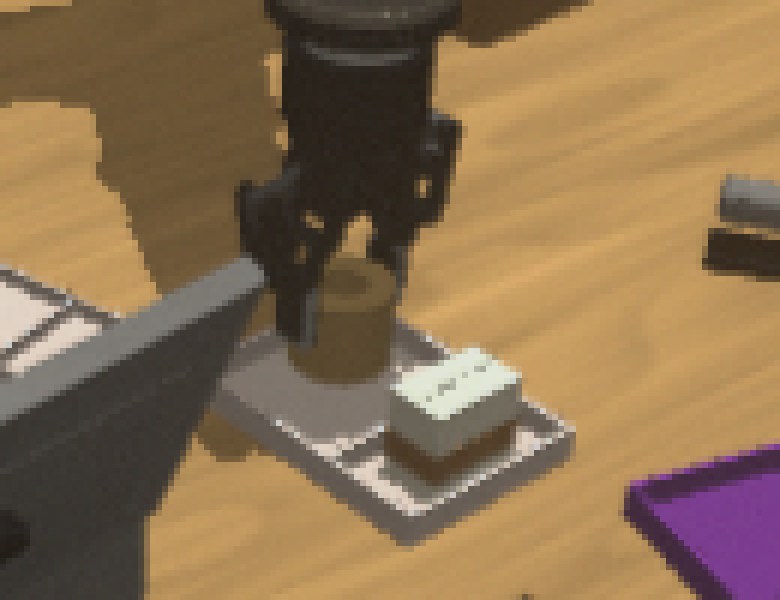

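send_rows --pt "45 1 10 0 0" --pt "45 1 18 0 0" --pt "45 1 22 0 0" --pt "45 1 25 0 0" --pt "45 1 25 0 0" --pt "45 1 26 0 0" --pt "45 1 26 0 0"

```text
clock: 23.92
ee_pos: [0.5238, 0.16, -0.0067]
ee_rot: [-1.243, 1.153, -1.15]
wrist_force: [-17.4, 0.8, 45.1]
grip_width: 0.643
```

It is on the floor at the expected height. I'll ease off 1 mm, open, rise and move clear.

send_rows --pt "45 0 -1 0 0" --pt "45 0 -1 0 0" --pt "62 0 -1 0 0" --pt "74 0 -1 0 0" --pt "74 0 -1 0 0" --pt "74 0 -20 0 0" --pt "74 0 -60 0 0" --pt "74 0 -110 0 0" --pt "74 0 -170 0 0" --pt "74 0 -230 0 0" --pt "74 -60 -250 20 0" --pt "74 -120 -250 40 0" --pt "74 -180 -250 60 0" --pt "74 -240 -250 60 0" --pt "74 -240 -250 60 0" --pt "74 -240 -250 60 0" --pt "74 -240 -250 60 0"

```text
clock: 26.05
ee_pos: [0.5654, 0.4024, 0.2427]
ee_rot: [-1.244, 1.153, -1.153]
wrist_force: [0.2, 0.1, -0.6]
grip_width: 0.866
```

```bash
python3 - <<'E'
from h import *
from station import arm
st=arm.observe()
moves(st,[],tx)
for n in("scene","top"):
    c=arm.camera(n);P=cloud(c)
    cv2.imwrite(f"pics/{n}15.png",c["frame"])
    f=c["frame"];g=cv2.cvtColor(f,cv2.COLOR_BGR2HSV)
    if n=="top":
        roi=(abs(P[...,0]-T0[0])<.09)&(abs(P[...,1]-T0[1])<.07)
        for nm,lo,hi,z in(("roll",.045,.056,.052),("carton",.056,.066,.060)):
            m=(roi&(P[...,2]>.035)&((P[...,0]<.565) if nm=="roll" else (P[...,0]>.575))).astype(np.uint8)
            cn=max(cv2.findContours(m,0,2)[0],key=len)[:,0];w=ray(c,cn,z)
            r=rect(w);d=np.r_[r[0]/1000,0]-T0
            q=P[m>0]; top=q[q[:,2]>z-.008]; A=np.c_[top[:,:2],np.ones(len(top))];s=np.linalg.lstsq(A,top[:,2],rcond=None)[0]
            print(nm,r,"tray xy",(d@tx).round(4),(d@ty).round(4),"top z",np.median(top[:,2]),"slope",s[:2].round(3))
    else:
        m=(P[...,2]>.2)&(P[...,2]<.25)&(P[...,0]>.6)&(P[...,0]<.85)&(P[...,1]>-.4)&(P[...,1]<0)
        q=P[m]-B; i=q[:,2]>np.nanmax(q[:,2])-.01; e=q[i].mean(0); print("lid edge box x",(e@bx).round(3),"z",e[2].round(3),"angle",np.pi-np.arctan2(e[2]-.0705,e@bx-.086))
cv2.imwrite("pics/t15.png",cv2.resize(c["frame"][170:290,190:420],None,fx=3.4,fy=3.4,interpolation=cv2.INTER_CUBIC))
E
```

```text
clock 26.05 tcp [0.5654 0.4024 0.2427] y [ 0.  0. -1.] x [ 0.076 -0.997 -0.   ] q7 -1.63 spin [-3.000e-03  3.139e+00] F [ 0.2  0.1 -0.6] w 73.9
lid edge box x 0.147 z 0.23 angle 1.9373286389569269
roll (array([523.1, 158.1]), array([54. , 52.9]), 45.27) tray xy 0.0021 -0.0352 top z 0.05226013022247 slope [0.002 0.012]
carton (array([608., 165.]), array([40.2, 61. ]), 4.1) tray xy 0.0019 0.05 top z 0.06035342564284707 slope [0.021 0.009]
```

View pics/t15.png

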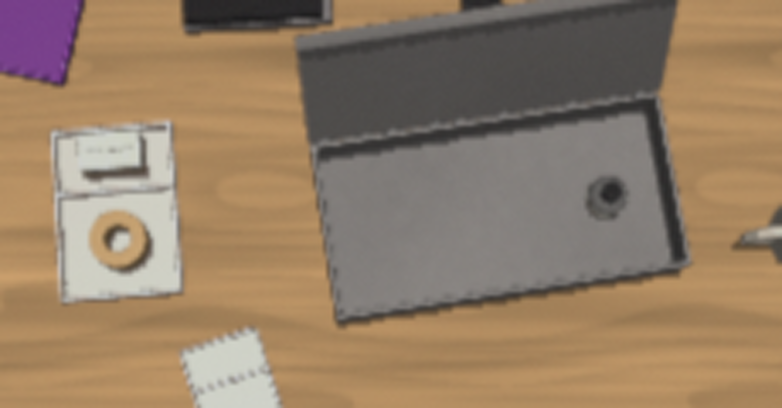

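View pics/scene15.png

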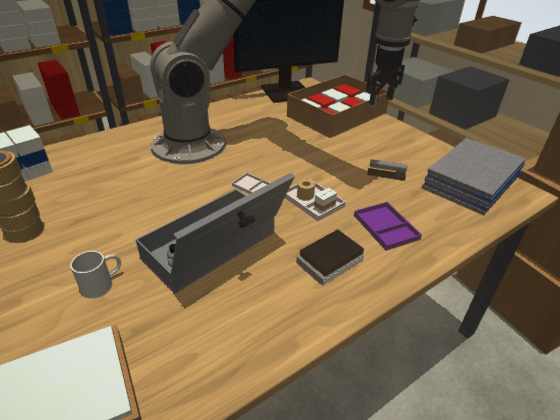

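All is in place: the roll is flat in the wide compartment at (119,240), the carton upright in the narrow one, the bottle standing and the lid open. I'm handing it in.

```bash
python3 -c "
from station import arm
print(arm.job_done())"
```

```text
the job is handed in; nothing more can be done
None
```

The job is done and handed in at about 26 s of the 72 s allowed. I opened the lid by its handle, then set the carton in the narrow compartment and the roll in the wide one.

Last checks from the cameras:

| Item | Measured | Allowed |
|---|---|---|
| Lid angle | about 1.94 rad | above 1.7 rad |
| Roll, tray x / y | +2 / −35 mm | ±32 / −58 to −4 mm |
| Roll top height | 52 mm, level | 46 to 58 mm |
| Carton, tray x / y | +2 / +50 mm | ±30 / +37 to +67 mm |
| Carton top height | 60 mm, level within about 0.02 rad | 54 to 66 mm |

- **Other objects:** the ink bottle still stands in the box. The stapler, mug and notebooks look unmoved in the pictures, but I did not measure them. The arm was clear of everything.
- **Disagreement:** the fingertips sat about 38 mm higher than the tool data in the brief implies. My first grasp at the handle therefore closed on air. I measured the offset in the scene camera's depth images and used the corrected value for every later move.
- **Contact force:** the wrist force rose to about 45 N when I pressed the roll onto the tray floor, and to about 23 N for the carton. Both are below the 120 N wrist limit.

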